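# Mix the touch-up paint and open the pot in the drill vice

## Robot

A 6-joint arm with a two-finger parallel gripper is mounted at the origin on the work surface. World frame = base frame: x ahead of the robot, y to its left, z up, the work surface at z = 0. Lengths are in mm, angles in rad, forces in N, time in s.
With the tool pointing down it reaches from about 350 to 775 mm from the base axis. Payload 7.3 kg.
Tool frame: the origin (TCP) lies at the very end of the fingers, on their centre line; the grasp point (between the pads) lies 19 mm behind it; z points along the fingers, y is the line along which they close (so a half turn about z gives the same grasp; the last joint's range is limited). The gripper opens to 92 mm and grips with 3 to 60 N. Pads are 19 mm wide; open, the fingers measure 130 mm over their backs; the gripper's body (75 mm by 190 mm) begins 47 mm behind the grasp point.
Start: joints at [1.133, 0.342, 1.524, -0, 1.275, -0.146], TCP at [151.015, 502.831, 226.741] pointing down, gripper open.
Joint ranges: [-2.53, 2.53], [-0.77, 2.02], [0.04, 2.7], [-1, 4.14], [0.28, 2.66], [-3.11, 3.11]. Speed limits (rad/s): [2.57, 2.57, 3.14, 3.14, 3.14, 3.14].

## Interface

Orientations are given as [roll, pitch, yaw] about the fixed x, y, z axes, in that order (R = Rz(yaw) Ry(pitch) Rx(roll)).
In Python, from plant import get_obs, vision, workorder gives the robot as it stands.
- The arm moves only by the shell command python3 -m pendant 'ROWS' [OPENING]. ROWS is a JSON object of lists of equal length, an entry for each row: "dp": the shift along the tool's x, y, z in m, a list of three; "rotation": the turn, a rotation vector about the tool's x, y, z in rad, a list of three. A call has 1 to 8 rows; each row is the pose to reach, as a shift and turn from the pose commanded when the call began, along the tool's axes at that moment; what a row does not reach only later rows make up. A row lasts 1/8 s, in which the tool goes at most 62.5 mm and 10.7 degrees, less where a joint would pass 70% of its speed; a pose out of reach is approached as far as the arm can. A call with a gripper value outside its range is refused whole. OPENING is the finger opening in m, from 0 to 0.0918, set as the call begins (- or left out, the last holds). The fingers move at their own pace and stop on an object; the grip force is fixed at half the most. Time passes only in rows, so rows that repeat a pose let the fingers close. It gives the time, the measured TCP pose, the force, the opening and the grip force at its end, in the units of the state.
- get_obs(): the state, without advancing time (a new reading comes with each control period).
- vision.capture(name): name is "side" or "top"; returns a dict with "pixels" (384x512x3 uint8, red, green, blue), "vfov" (degrees; the focal length in pixels is half the picture's height over the tangent of half this angle, whatever the lens; pixels are square), "cx", "cy" (the principal point, pixels), "pose" (4x4, takes a point from camera to world coordinates). Camera axes: x right, y up, looking along -z (the intrinsics and any distortion apply to the point x, -y, -z); pixel columns grow to the right and rows downward; lengths in mm; the calibration is good to about 2 mm. A picture is of the moment at which its call begins. There is no depth.
- workorder.close_job(): hands the job in; it is judged then, once.
The state is a dict: "time": time; "joint_positions": joint angles; "dq": joint speeds; "tau": joint torques, N m; "tool_pos": TCP position; "tcp_rot": TCP orientation; "contact_force": force on the tool from outside, world axes, zero at the start; "moment": the same for the moment, N m; "grip_width": finger opening in mm; "finger_force": force on a finger pad.
Only numpy, scipy, OpenCV 4.12 (cv2) and the standard library are available. Lean on these libraries where they do the work, as an engineer would, in place of code of your own. Each camera call takes 0.05 s, during which the arm holds its last target. There are 200 camera calls.

## Task

Get the touch-up paint ready: take the closed square pot, press it down onto the touch mixer's sprung rubber head until the head is fully depressed and keep it pressed for about a second, then stand the pot squarely home between the jaws of the drill vice, which keep it from turning. There unscrew the tight orange lid anticlockwise, stop turning as soon as its threads let go, lift it straight up and finish while still holding it level in the gripper just above the pot, clear of the rim by about 1 to 4 cm; the pot stays seated and upright in the vice and the tools lying around stay where they are.

Things in the scene. Friction and masses are not known exactly. Their poses are not given: they have to be found in the camera images.
- pot: square white plastic paint pot with teal label all round, 62 x 62 mm in plan, corners rounded about 5 mm, shoulder at z = 62 mm, then a round neck 41 mm across to a rim at z = 81 mm. Origin: centre of its underside; z up through the neck, x and y square to its flat sides, which are all alike. 0.2 to 0.35 kg. Starts closed and upright on the bench at any yaw.
- lid: orange ribbed lid of the pot, 56 mm across, 20 mm high, 60 g. Origin: centre of its lower edge; z up. Closed, its origin is 66 mm and its top 86 mm above the pot's origin, 4 mm free under its edge. Three lugs inside catch under ridges on the neck; a sprung seal makes it tight (0.6 to 0.9 Nm to turn). Closed, it carries the pot's weight and takes the pressing force: the pot can be handled by it
- lid_mark (a point): dab of teal paint on the lid's top, 21 mm from its axis along the lid's x. The lid's yaw relative to the pot is 0 to 0.2 rad when closed; anticlockwise from above undoes it: past 0.95 rad the lugs are off, the seal lifts a free lid by 2 mm and it comes straight up; beyond 1.6 rad the lugs run into the next ridges
- lid_top (a point): centre of the lid's top face, 20 mm above the lid's origin
- mixer: touch mixer, a grey and black box 140 x 112 mm standing on the bench, fixed, with a round rubber head on top. Origin: on the bench under the head's axis; z up, its front panel with knob and switch faces its own -x
- mixer_pad (a point): centre of the flat top of the mixer's round black rubber head, 76 mm across, 105 mm above the bench when up; it moves with the head
- mixer_head (a joint): how far the mixer's head is pressed down: 0 up, 0.008 m fully depressed against its stop; sprung, from about 5.5 N to start to about 11 N at the bottom
- vice: teal drill vice, fixed on the bench, bare aluminium jaw plates. Origin: on the bench under the middle of the jaw gap; x runs across the gap: handle at -x (reaches 160 mm), fixed jaw at +x (95 mm). Jaw faces 67 mm apart along x, 100 mm wide along y, open at both y ends, from the bed at z = 24 mm up to z = 62 mm, the top 8 mm flared out by 4 mm a side. The jaws do not move
- vice_bed (a point): centre of the vice's bed between the jaws, 24 mm above the bench: where the middle of the pot's underside belongs, with two of its sides facing the jaws
- brush: paint brush 190 mm long lying on the bench, a bystander
- spanner: steel spanner 150 mm long lying on the bench, a bystander
- tape: roll of masking tape, 80 mm across, 24 mm high, lying flat on the bench, a bystander
- fitting: brass pipe fitting, 32 mm across, 36 mm high, standing on the bench, a bystander
Mind the look-alikes: they are no part of the job. Of the things like the lid, leave any that is purple; of the rest the smaller one is meant.

How it is judged:
By the outcome, as a careful person would: the job done as asked, in the order asked, and still so for the second after the job is handed in, while the arm keeps its last pose, push and grip.
It also fails if it takes over 54 s, if anything falls off the work surface, if the arm or the gripper's body presses on something with over 40 N, if the wrist force passes 120 N, or if a joint passes its speed limit or range.

## Working session

There is one attempt and no reset: what is moved stays moved. The work goes in short steps, Python scripts to look and compute and a shell command to move; the robot and the scene stay as the last step left them, time stands still between calls to the robot, and variables do not carry over. Pictures are saved under pics/ and viewed, at most 10 in all, crops included, and the job is handed in when it is done.

```bash
mkdir -p pics; ls
python3 - <<'E'
from plant import get_obs, vision
import cv2,json,numpy as np
for n in("top","side"):
    d=vision.capture(n); cv2.imwrite(f"pics/{n}0.png",d["pixels"][:,:,::-1])
    print(n,{k:v for k,v in d.items() if k!="pixels"})
    np.savez(f"{n}0.npz",**d)
print(get_obs())
E
```

```text
pics
top {'vfov': 50.11162101607812, 'cx': 262.6497572855163, 'cy': 195.81398042230134, 'pose': array([[ 1.35248555e-02,  9.87402711e-01, -1.57648232e-01,
         4.26551974e+02],
       [-9.99878856e-01,  1.45700568e-02,  5.47609394e-03,
         6.05443289e+01],
       [ 7.70405370e-03,  1.57555071e-01,  9.87480150e-01,
         1.18576270e+03],
       [ 0.00000000e+00,  0.00000000e+00,  0.00000000e+00,
         1.00000000e+00]])}
side {'vfov': 57.29523411736371, 'cx': 252.68727816324628, 'cy': 191.58057076544884, 'pose': array([[ 9.62332463e-01,  2.02734997e-01, -1.81148424e-01,
         4.91693725e+02],
       [-2.71774106e-01,  7.35521073e-01, -6.20602599e-01,
        -4.51833707e+02],
       [ 7.42061694e-03,  6.46457479e-01,  7.62913929e-01,
         7.08777891e+02],
       [ 0.00000000e+00,  0.00000000e+00,  0.00000000e+00,
         1.00000000e+00]])}
{'time': 0.1, 'joint_positions': array([ 1.13296792e+00,  3.42675035e-01,  1.52494452e+00,  6.92023918e-06,
        1.27540349e+00, -1.46036594e-01]), 'dq': array([-0.00058472, -0.00233112, -0.00286564,  0.00055931, -0.00099513,
        0.00024204]), 'tau': array([ 1.21896315e-03, -4.32009208e+01, -2.44696462e+01,  7.18688406e-02,
        5.25998720e-02, -8.39410905e-05]), 'tool_pos': array([150.86046028, 502.46647556, 226.09501516]), 'tcp_rot': array([-3.14017846e+00, -2.14693816e-04,  2.84979867e+00]), 'contact_force': array([-0.36187596,  0.10729345,  0.96198557]), 'moment': array([ 3.43857544e-02,  9.93969265e-05, -7.65357665e-02]), 'finger_force': 0.0, 'grip_width': 92.08547742800376}
```

View pics/top0.png

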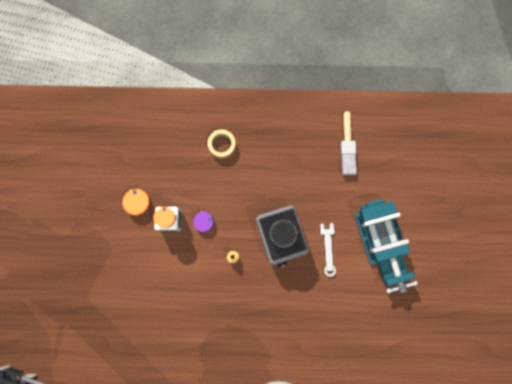

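View pics/side0.png

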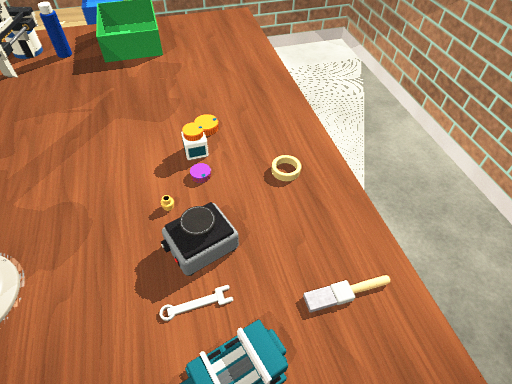

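```bash
cat > h.py <<'E'
import numpy as np,cv2
class Cam:
    def __init__(s,d):
        s.im=np.asarray(d["pixels"]);s.P=np.asarray(d["pose"]);s.f=192/np.tan(np.radians(float(d["vfov"]))/2)
        s.cx=float(d["cx"]);s.cy=float(d["cy"])
        s.hsv=cv2.cvtColor(s.im,cv2.COLOR_RGB2HSV)
    def ray(s,u,v):
        r=s.P[:3,:3]@np.array([(u-s.cx)/s.f,-(v-s.cy)/s.f,-1.]);return s.P[:3,3],r/np.linalg.norm(r)
    def onz(s,u,v,z):
        o,r=s.ray(u,v);return o+r*(z-o[2])/r[2]
    def proj(s,p):
        q=s.P[:3,:3].T@(np.asarray(p,float)-s.P[:3,3]);return np.array([s.cx-s.f*q[0]/q[2],s.cy+s.f*q[1]/q[2]])
    def mask(s,lo,hi): return cv2.inRange(s.hsv,np.array(lo),np.array(hi))
def tri(c1,p1,c2,p2):
    (o1,r1),(o2,r2)=c1.ray(*p1),c2.ray(*p2)
    t=np.linalg.lstsq(np.c_[r1,-r2],o2-o1,rcond=None)[0]
    a,b=o1+t[0]*r1,o2+t[1]*r2;return (a+b)/2,np.linalg.norm(a-b)
def load(n): return Cam(np.load(n))
def cnts(m,amin=15):
    return sorted([c for c in cv2.findContours(m,cv2.RETR_EXTERNAL,cv2.CHAIN_APPROX_NONE)[0] if cv2.contourArea(c)>amin],key=cv2.contourArea)[::-1]
E
python3 - <<'E'
from h import *
t,s=load("top0.npz"),load("side0.npz")
for c,n,b in((t,"top",(110,180,220,250)),(s,"side",(160,100,300,200))):
    for k,lo,hi in(("orange",(8,150,120),(24,255,255)),("purple",(125,80,60),(160,255,255)),("teal",(80,100,40),(100,255,255))):
        for q in cnts(c.mask(lo,hi),8): print(n,k,cv2.contourArea(q),np.round(cv2.minEnclosingCircle(q)[0]),cv2.boundingRect(q))
a=cv2.resize(t.im[180:250,110:220],None,fx=5,fy=5,interpolation=cv2.INTER_CUBIC)
b=cv2.resize(s.im[105:165,170:235],None,fx=5.8,fy=5.8,interpolation=cv2.INTER_CUBIC)
H=350;b=cv2.resize(b,(240*0+int(b.shape[1]*H/b.shape[0]),H));a=cv2.resize(a,(int(410),int(410*a.shape[0]/a.shape[1])))
o=np.zeros((H,a.shape[1]+b.shape[1],3),np.uint8);o[:a.shape[0],:a.shape[1]]=a;o[:,a.shape[1]:]=b
cv2.imwrite("pics/crop1.png",o[:,:,::-1]);print(o.shape)
E
```

```text
top orange 180.5 [136. 202.] (121, 188, 29, 28)
top orange 20.0 [154. 217.] (152, 212, 4, 11)
top orange 10.5 [170. 220.] (168, 215, 7, 11)
top purple 294.5 [203. 221.] (193, 211, 21, 22)
top teal 1470.0 [389. 241.] (356, 200, 58, 85)
top teal 19.0 [395. 230.] (392, 221, 7, 18)
side orange 122042.5 [243. 232.] (0, 7, 487, 377)
side orange 386.0 [32. 51.] (12, 30, 45, 39)
side purple 233.0 [200. 171.] (190, 163, 21, 18)
side teal 1338.0 [268. 352.] (243, 320, 45, 64)
side teal 482.0 [197. 375.] (181, 357, 33, 27)
side teal 206.5 [224. 350.] (207, 336, 35, 28)
side teal 111.0 [197. 151.] (189, 146, 17, 11)
side teal 67.5 [232. 365.] (216, 353, 35, 23)
side teal 45.0 [241. 374.] (229, 364, 26, 20)
side teal 27.0 [258. 383.] (252, 378, 12, 6)
(350, 789, 3)
```

View pics/crop1.png

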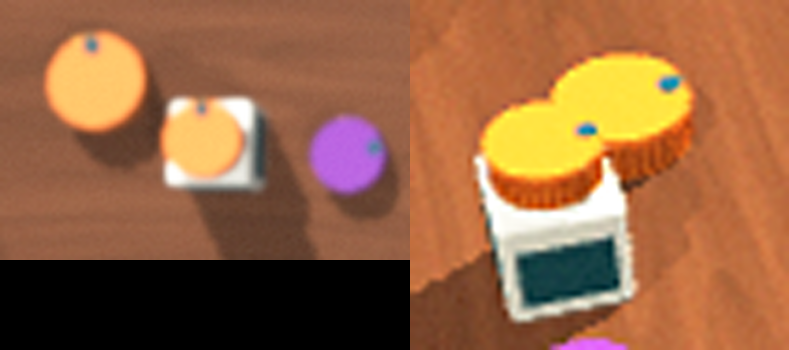

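Candidates: large orange lid at top (135,202), orange lid on the white square pot at (164,217), purple lid at (203,222). The crop confirms the smaller orange one, sitting on the white pot with the teal label, is meant; its teal mark is at top ≈(164,209) and side ≈(200,127).

Run:
```python
from h import *
t,s=load("top0.npz"),load("side0.npz")
for c,p in((t,(164,220)),(t,(135,204)),(t,(163,209)),(t,(176,212)),(t,(203,222)),(t,(160,250)),(s,(192,131)),(s,(193,138)),(s,(205,122)),(s,(200,127)),(s,(190,140))): print(p,c.hsv[p[1],p[0]],end=' ')
print()
m=t.mask((5,90,200),(25,255,255))
for q in cnts(m,40): print("top",cv2.contourArea(q),np.round(cv2.fitEllipse(q),2) if 0 else cv2.fitEllipse(q))
m=s.mask((17,150,225),(32,255,255))
for q in cnts(m,40): print("side",cv2.contourArea(q),cv2.boundingRect(q))
a=cv2.resize(t.im[195:300,250:425],None,fx=4,fy=4,interpolation=cv2.INTER_CUBIC)
cv2.imwrite("pics/crop2.png",a[:,:,::-1])
b=cv2.resize(s.im[200:384,155:300],None,fx=3.2,fy=3.2,interpolation=cv2.INTER_CUBIC)
cv2.imwrite("pics/crop3.png",b[:,:,::-1])
```

```text
(164, 220) [ 19 145 255] (135, 204) [ 19 147 255] (163, 209) [ 13  34 157] (176, 212) [ 30   4 251] (203, 222) [140 138 227] (160, 250) [ 10 135 147] (192, 131) [ 26 189 255] (193, 138) [ 12 226 209] (205, 122) [ 26 187 255] (200, 127) [ 96 246 174] (190, 140) [ 11 231 204] 
top 508.5 ((135.13388061523438, 201.6740264892578), (24.302000045776367, 27.076692581176758), 64.00139617919922)
top 312.5 ((163.822021484375, 217.1391143798828), (19.98048210144043, 21.153568267822266), 93.97868347167969)
top 96.5 ((232.05950927734375, 256.22369384765625), (10.173312187194824, 12.40553092956543), 52.23267364501953)
side 394.5 (182, 115, 36, 21)
```

View pics/crop2.png

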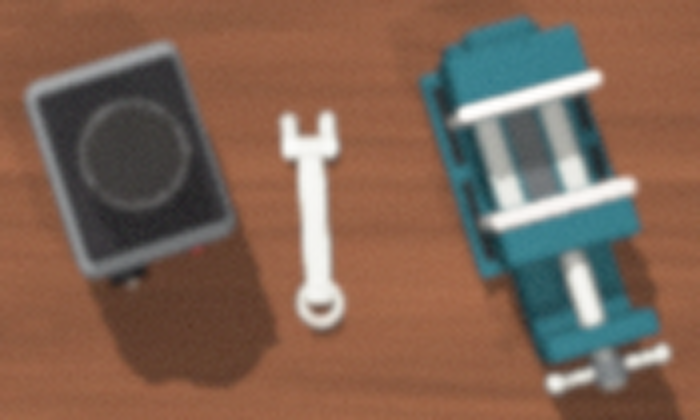

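View pics/crop3.png

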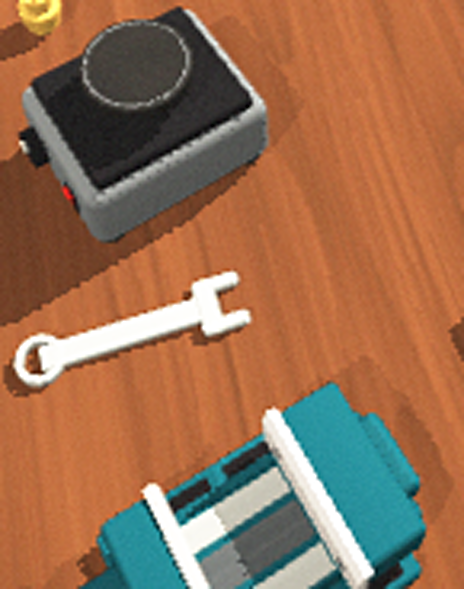

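Run:
```python
from h import *
t,s=load("top0.npz"),load("side0.npz")
def up(c,x0,y0,x1,y1,k=8):
    return cv2.resize(c.im[y0:y1,x0:x1],None,fx=k,fy=k,interpolation=cv2.INTER_CUBIC)
def topx(p,x0,y0,k=8): return (np.asarray(p)+.5)/k-.5+[x0,y0]
# jaw strips
for c,n,b in((t,"top",(355,205,415,265)),(s,"side",(185,315,290,384))):
    u=up(c,*b); h=cv2.cvtColor(u,cv2.COLOR_RGB2HSV); m=cv2.inRange(h,(0,0,228),(180,40,255))
    for q in cnts(m,800):
        r=cv2.minAreaRect(q); bx=topx(cv2.boxPoints(r),b[0],b[1]); print(n,"strip",cv2.contourArea(q)/64,bx.round(1).tolist())
        print("   on z62",[c.onz(*p,62)[:2].round(1).tolist() for p in bx])
# mixer head, rough by picked pixel
p,e=tri(t,(283.5,233.5),s,(197.5,220)); print("mixer",p,e, t.onz(283.5,233.5,105))
# lid
p,e=tri(t,(163.8,217.1),s,(192.8,129)); print("lid",p,e,t.onz(163.8,217.1,86))
p2,e=tri(t,(164.2,208.9),s,(200.4,127.3)); print("mark",p2,e,t.onz(164.2,208.9,86))
# pot square shoulder
u=up(t,145,195,195,240);h=cv2.cvtColor(u,cv2.COLOR_RGB2HSV);m=cv2.inRange(h,(0,0,190),(180,60,255))|cv2.inRange(h,(5,90,200),(25,255,255))
q=cnts(m)[0];r=cv2.minAreaRect(q);bx=topx(cv2.boxPoints(r),145,195);print("pot",bx,[t.onz(*p,62)[:2].round(1).tolist() for p in bx])
for q in cnts(t.mask((5,90,200),(25,255,255)),40)[:1]: print("biglid",t.onz(135.1,201.7,20))
u=up(t,255,200,315,275);h=cv2.cvtColor(u,cv2.COLOR_RGB2HSV)
for g in (cv2.inRange(h,(0,0,0),(180,255,90)),): pass
```

```text
top strip 96.9140625 [[372.6, 248.1], [407.2, 238.6], [408.1, 241.9], [373.5, 251.4]]
   on z62 [[466.2, -246.9], [493.3, -342.3], [484.4, -344.4], [457.3, -249.1]]
top strip 93.0859375 [[364.3, 221.9], [398.9, 212.3], [399.7, 215.2], [365.1, 224.8]]
   on z62 [[537.4, -226.1], [565.4, -322.5], [557.4, -324.4], [529.5, -228.1]]
top strip 17.515625 [[390.2, 235.6], [393.6, 234.5], [395.4, 240.3], [391.9, 241.3]]
   on z62 [[501.0, -296.0], [504.0, -305.5], [488.3, -309.7], [485.3, -300.2]]
top strip 16.84375 [[374.2, 240.7], [377.6, 239.5], [379.3, 244.7], [375.9, 245.9]]
   on z62 [[486.4, -251.6], [489.7, -261.2], [475.7, -265.4], [472.4, -255.9]]
side strip 345.8046875 [[235.2, 329.7], [240.9, 326.3], [271.8, 379.0], [266.1, 382.3]]
   on z62 [[525.8, -232.4], [537.2, -229.4], [564.9, -327.1], [554.4, -329.3]]
side strip 277.1640625 [[198.8, 352.3], [215.2, 344.3], [231.4, 377.6], [215.1, 385.6]]
   on z62 [[455.7, -253.0], [485.7, -247.6], [500.9, -306.9], [472.3, -311.2]]
mixer [500.91735838  -1.80357312 100.18559851] 1.9041599620969667 [499.63946467  -1.58388922 105.        ]
lid [542.09352859 320.35976678  80.45709504] 2.3261146089930618 [540.3509862  319.00273743  86.        ]
mark [563.76618165 319.99785958  82.15777262] 1.5091284272280672 [562.53082569 319.06702577  86.        ]
pot [[152.65497971 227.27906036]
 [152.9544487  205.71724892]
 [175.07518005 206.02448273]
 [174.77571106 227.58629608]] [[514.5, 353.6], [573.9, 356.1], [573.9, 295.2], [514.5, 293.2]]
biglid [590.22691309 418.73869281  20.        ]
```

Run:
```python
from h import *
t=load("top0.npz"); im=t.im.astype(float)
r=im[:,:,2] # blue separates white from wood/orange
# left edge
L=[];T=[]
def cross(a,th):
    for i in range(len(a)-1):
        if a[i]<th<=a[i+1]: return i+(th-a[i])/(a[i+1]-a[i])
for v in range(209,226):
    if 213<=v<=222: continue
    a=r[v,146:160];x=cross(a,(a[0:3].mean()+250)/2); L.append((146+x,v)) if x else 0
for u in range(156,174):
    a=r[199:212,u];x=cross(a,(a[0:3].mean()+250)/2); T.append((u,199+x)) if x else 0
for n,E,ax in(("+y",L,0),("+x",T,1)):
    W=np.array([t.onz(*p,62)[:2] for p in E]); 
    k=np.polyfit(W[:,ax],W[:,1-ax],1); res=W[:,1-ax]-np.polyval(k,W[:,ax]); g=abs(res)<2.0
    k=np.polyfit(W[g,ax],W[g,1-ax],1)
    print(n,g.sum(),"of",len(W),"slope",k[0],"mean",W[g].mean(0).round(1)); 
# lid silhouette extents by green-minus-blue saturation
c=[q for q in cnts(t.mask((5,90,170),(25,255,255)),40)][1]
print(cv2.boundingRect(c),t.onz(153,217,86)[:2],t.onz(174.5,217,86)[:2])
for x in range(148,182): print(x,t.im[217,x],end=';')
print()
for y in range(202,234): print(y,t.im[y,161],end=';')
```

```text
+y 6 of 6 slope -0.013216197339619738 mean [542.8 350.2]
+x 10 of 11 slope -0.03688606806811093 mean [573.3 324.3]
(121, 188, 28, 28) [540.20522272 347.94824813] [541.03197868 290.3412241 ]
148 [95 63 45];149 [94 59 44];150 [91 62 46];151 [94 62 47];152 [128  76  49];153 [221 122  69];154 [254 173  94];155 [255 197 106];156 [255 201 109];157 [255 205 111];158 [255 202 110];159 [255 202 110];160 [255 202 110];161 [255 202 110];162 [255 201 109];163 [255 202 109];164 [255 204 110];165 [255 204 111];166 [255 203 111];167 [255 202 110];168 [255 202 109];169 [255 201 109];170 [255 204 111];171 [255 203 109];172 [255 201 109];173 [255 183 100];174 [242 147  89];175 [192 139 116];176 [176 164 151];177 [158 155 148];178 [111 118 113];179 [65 76 78];180 [61 60 62];181 [88 68 58];
202 [140  90  63];203 [141  89  65];204 [144  92  67];205 [154 102  73];206 [208 147 105];207 [249 195 137];208 [254 206 140];209 [254 193 125];210 [254 193 115];211 [255 198 112];212 [255 201 109];213 [255 204 110];214 [255 200 107];215 [255 203 110];216 [255 201 109];217 [255 202 110];218 [255 201 108];219 [255 202 110];220 [255 202 110];221 [255 203 111];222 [255 200 108];223 [255 203 110];224 [255 202 110];225 [255 200 111];226 [255 200 133];227 [250 208 172];228 [234 217 198];229 [190 186 177];230 [136 134 127];231 [115  92  81];232 [128  85  66];233 [140  91  68];
```

```bash
cat >> h.py <<'E'
from scipy.spatial.transform import Rotation as Ro
def plan(x,y,z,yaw):
    from plant import get_obs
    o=get_obs();R=Ro.from_euler("xyz",o["tcp_rot"]);T=Ro.from_euler("xyz",[np.pi,0,yaw])
    d=R.inv().apply(np.array([x,y,z])-o["tool_pos"])/1000
    print("t",round(o["time"],2),"tcp",o["tool_pos"].round(1),o["tcp_rot"].round(3),"F",o["contact_force"].round(1),"M",o["moment"].round(2),"g",round(o["grip_width"],1),round(o["finger_force"],1))
    print("dp",d.round(4),"rot",(R.inv()*T).as_rotvec().round(4))
E
python3 -c "
from h import *
plan(542,320,220,1.571)"
```

```text
t 0.1 tcp [150.9 502.5 226.1] [-3.14 -0.    2.85] F [-0.4  0.1  1. ] M [ 0.03  0.   -0.08] g 92.1 0.0
dp [-0.4271 -0.0622  0.0061] rot [-1.4000e-03  7.0000e-04  1.2788e+00]
```

```bash
python3 -m pendant '{"dp":[[-0.0534,-0.0078,0.001],[-0.1068,-0.0155,0.002],[-0.16,-0.0233,0.003],[-0.2135,-0.0311,0.004],[-0.267,-0.0389,0.005],[-0.3203,-0.0466,0.006],[-0.3737,-0.0544,0.006],[-0.4271,-0.0622,0.006]],"rotation":[[0,0,0.16],[0,0,0.32],[0,0,0.48],[0,0,0.64],[0,0,0.8],[0,0,0.96],[0,0,1.12],[-0.0014,0.0007,1.2788]]}' 0.0918; python3 -c "
from h import *
plan(542,320,110,1.571)"
```

```text
time: 1.1
tool_pos: [543.5, 319.4, 220.2]
tcp_rot: [-3.141, -0.001, 1.566]
contact_force: [-0.1, 0.3, -0.3]
grip_width: 91.6
finger_force: 0.0
t 1.1 tcp [543.5 319.4 220.2] [-3.141e+00 -1.000e-03  1.566e+00] F [-0.1  0.3 -0.3] M [-0.03  0.05 -0.03] g 91.6 0.0
dp [ 0.0005 -0.0015  0.1102] rot [-0.0002 -0.0012 -0.0053]
```

```bash
python3 -m pendant '{"dp":[[0,-0.0015,0.04],[0.0005,-0.0015,0.09],[0.0005,-0.0015,0.13],[0.0005,-0.0015,0.147],[0.0005,-0.0015,0.1525],[0.0005,-0.0015,0.1525]],"rotation":[[0,0,-0.005],[0,0,-0.005],[0,-0.0012,-0.005],[0,-0.0012,-0.005],[0,-0.0012,-0.005],[0,-0.0012,-0.005]]}'
python3 - <<'E'
from plant import vision
from h import *
t,s=vision.capture("top"),vision.capture("side")
cv2.imwrite("pics/g1.png",cv2.resize(np.hstack([t["pixels"][180:250,110:220],s["pixels"][90:160,150:260]]),None,fx=3.6,fy=3.6,interpolation=cv2.INTER_CUBIC)[:,:,::-1])
plan(542,320,67,1.571)
E
```

```text
time: 1.85
tool_pos: [541.5, 321.5, 69.3]
tcp_rot: [3.139, -0.001, 1.576]
contact_force: [-1.4, -0.3, 0.4]
grip_width: 91.4
finger_force: 0.0
t 1.95 tcp [541.7 321.6  69.9] [ 3.138e+00 -1.000e-03  1.576e+00] F [-0.2  1.1 -0.1] M [-0.1   0.07 -0.01] g 92.1 0.0
dp [-0.0016  0.0003  0.0029] rot [ 0.0034 -0.0014  0.0051]
```

View pics/g1.png

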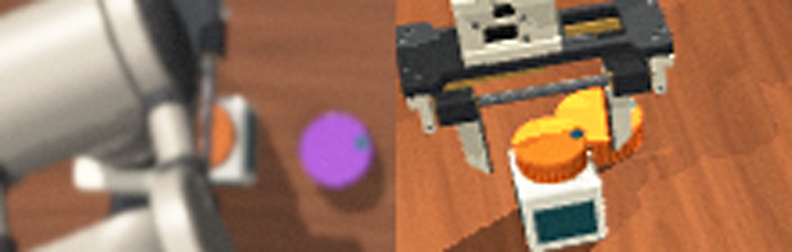

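The fingers straddle the lid (side crop: left tip ≈(480,170), right tip ≈(620,148), lid between at ≈(550,150)). Closing.

```bash
python3 -m pendant '{"dp":[[0,0,0.002],[-0.001,0,0.002]],"rotation":[[0,0,0],[0,0,0]]}'; python3 -m pendant '{"dp":[[0,0,0],[0,0,0],[0,0,0],[0,0,0],[0,0,0]],"rotation":[[0,0,0],[0,0,0],[0,0,0],[0,0,0],[0,0,0]]}' 0.03;  python3 -c "
from h import *
plan(542,320,250,1.571)"
```

```text
time: 2.2
tool_pos: [540.9, 320.2, 66.7]
tcp_rot: [3.14, -0.0, 1.576]
contact_force: [-0.2, -1.1, -0.0]
grip_width: 92.0
finger_force: 0.0
time: 2.82
tool_pos: [541.2, 320.1, 66.3]
tcp_rot: [3.14, -0.0, 1.576]
contact_force: [0.8, 0.3, -1.3]
grip_width: 56.0
finger_force: 30.0
t 2.83 tcp [541.2 320.1  66.3] [ 3.14  -0.     1.576] F [ 0.8  0.3 -1.3] M [-0.12 -0.19  0.  ] g 56.0 30.0
dp [-1.000e-04  1.100e-03 -1.837e-01] rot [ 0.0015 -0.0003  0.005 ]
```

```bash
python3 -m pendant '{"dp":[[0,0,-0.03],[0,0,-0.08],[0,0,-0.13],[0,0,-0.155],[0,0,-0.155]],"rotation":[[0,0,0],[0,0,0],[0,0,0],[0,0,0],[0,0,0]]}'; python3 -m pendant '{"dp":[[-0.03,-0.004,0],[-0.08,-0.0106,0],[-0.135,-0.018,0],[-0.19,-0.025,0],[-0.245,-0.032,0],[-0.29,-0.038,0],[-0.322,-0.0426,0],[-0.322,-0.0426,0]],"rotation":[[0,0,0],[0,0,0],[0,0,0],[0,0,0],[0,0,0],[0,0,0],[0,0,0],[0,0,0]]}';  python3 - <<'E'
from plant import vision
from h import *
d=vision.capture("side");e=vision.capture("top");np.savez("side1.npz",**d)
plan(500,-2,190,1.571)
im=cv2.resize(d["pixels"][120:300,110:290],None,fx=2.2,fy=2.2,interpolation=cv2.INTER_CUBIC)
im2=cv2.resize(e["pixels"][190:290,235:335],(396,396),interpolation=cv2.INTER_CUBIC)
cv2.imwrite("pics/m1.png",np.hstack([im,im2])[:,:,::-1])
c=Cam(d)
q=cnts(c.mask((90,150,100),(105,255,255)),2)
print([(cv2.boundingRect(k)) for k in q])
E
```

```text
time: 3.45
tool_pos: [541.2, 320.4, 222.7]
tcp_rot: [3.138, -0.001, 1.576]
contact_force: [0.1, -0.5, -4.7]
grip_width: 55.6
finger_force: 30.0
time: 4.45
tool_pos: [498.3, -3.9, 219.0]
tcp_rot: [-3.138, -0.001, 1.573]
contact_force: [-0.1, 0.0, -3.5]
grip_width: 56.0
finger_force: 30.0
t 4.55 tcp [498.9  -1.8 219.6] [-3.139e+00 -1.000e-03  1.575e+00] F [ 0.6 -0.1 -4.1] M [-0.06  0.04 -0.03] g 55.9 30.0
dp [-0.0002  0.0011  0.0296] rot [-0.0023 -0.0012  0.0041]
[(243, 320, 45, 57), (186, 357, 27, 27), (207, 336, 30, 20), (276, 373, 10, 11), (210, 354, 10, 10), (216, 368, 11, 7), (229, 381, 5, 3), (197, 175, 4, 2)]
```

View pics/m1.png

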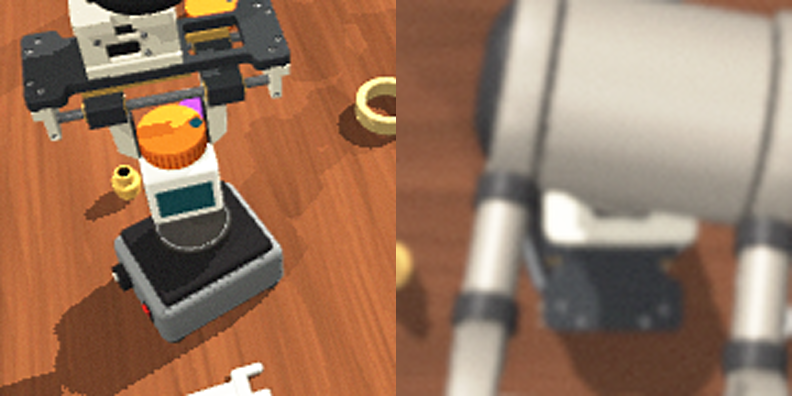

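Run:
```python
from h import *
s=load("side1.npz");t=load("top0.npz")
print("head on 105, side",s.onz(197.5,220,105)[:2],"top",t.onz(283.5,233.5,105)[:2])
# lid top corner pixels in crop -> mark and centre estimates
print("mark seen z239.3",s.onz(198.5,175.7,239.3)[:2])
s0=load("side0.npz");q=cnts(s0.mask((90,150,100),(105,255,255))[100:140],1)
m=s0.mask((85,120,80),(110,255,255));m[:110]=0;m[140:]=0;M=cv2.moments(m,True);u,v=M["m10"]/M["m00"],M["m01"]/M["m00"]
print("mark start px",u,v,s0.onz(u,v,86)[:2])
m=s.mask((85,120,80),(110,255,255));m[:165]=0;m[185:]=0;M=cv2.moments(m,True);u,v=M["m10"]/M["m00"],M["m01"]/M["m00"]
print("mark now px",u,v,M["m00"],s.onz(u,v,239.3)[:2])
h=s0.im[200:245,165:235];
# head rim ellipse: light ring on dark
g=cv2.cvtColor(h,cv2.COLOR_RGB2GRAY);print(s0.proj([500,-2,105]),[s0.onz(a,b,105)[:2].round(1).tolist() for a,b in((181,220),(214,220))])
```

```text
head on 105, side [501.78611215  -5.25905429] top [499.63946467  -1.58388922]
mark seen z239.3 [518.48685524  -7.34175501]
mark start px 208.14285714285714 122.28571428571429 [588.7245723  331.11182604]
mark now px 198.78571428571428 175.35714285714286 14.0 [519.13679155  -6.63878147]
[196.39164391 218.97005694] [[468.4, 4.0], [535.2, -14.5]]
```

The pot hangs squarely over the head (head at crop ≈(193,230), pot just above it at (183,190)); positions agree to about 2 mm. Lowering.

```bash
python3 -m pendant '{"dp":[[0,0.001,0.02],[0,0.002,0.038],[0,0.002,0.045],[0,0.002,0.045]],"rotation":[[0,0,0],[0,0,0],[0,0,0],[0,0,0]]}'; python3 -m pendant '{"dp":[[0,0,0.004],[0,0,0.008],[0,0,0.01],[0,0,0.01]],"rotation":[[0,0,0],[0,0,0],[0,0,0],[0,0,0]]}'
```

```text
time: 5.05
tool_pos: [501.5, -1.4, 175.6]
tcp_rot: [-3.141, -0.001, 1.577]
contact_force: [0.3, 0.2, -4.5]
grip_width: 55.7
finger_force: 30.0
time: 5.55
tool_pos: [502.5, -2.1, 166.9]
tcp_rot: [3.139, -0.0, 1.576]
contact_force: [0.7, 1.3, 3.7]
grip_width: 55.7
finger_force: 30.0
```

```bash
python3 -m pendant '{"dp":[[0,0,0.003],[0,0,0.0045],[0,0,0.0055],[0,0,0.0055]],"rotation":[[0,0,0],[0,0,0],[0,0,0],[0,0,0]]}'
```

```text
time: 6.05
tool_pos: [502.9, -2.2, 162.8]
tcp_rot: [3.137, 0.0, 1.576]
contact_force: [-2.9, 1.8, 17.0]
grip_width: 55.7
finger_force: 30.0
```

```bash
python3 -m pendant '{"dp":[[0,0,0],[0,0,0],[0,0,0],[0,0,0],[0,0,0],[0,0,0],[0,0,0]],"rotation":[[0,0,0],[0,0,0],[0,0,0],[0,0,0],[0,0,0],[0,0,0],[0,0,0]]}';  python3 -m pendant '{"dp":[[0,0,-0.01],[0,0,-0.035],[0,0,-0.065],[0,0,-0.065]],"rotation":[[0,0,0],[0,0,0],[0,0,0],[0,0,0]]}'; python3 -c "
from h import *
plan(511,-285.8,225,1.571+0.279)"
```

```text
time: 6.92
tool_pos: [502.9, -2.2, 162.8]
tcp_rot: [3.137, 0.0, 1.576]
contact_force: [-1.6, 1.9, 15.8]
grip_width: 56.0
finger_force: 30.0
time: 7.42
tool_pos: [502.3, -2.4, 226.5]
tcp_rot: [3.139, 0.0, 1.576]
contact_force: [-0.0, 0.7, -3.7]
grip_width: 55.7
finger_force: 30.0
t 7.42 tcp [502.3  -2.4 226.5] [3.139 0.    1.576] F [-0.   0.7 -3.7] M [-0.12  0.04 -0.02] g 55.7 30.0
dp [-0.2835  0.0073  0.0016] rot [ 0.003   0.0009 -0.2741]
```

```bash
python3 -m pendant '{"dp":[[-0.03,0.001,0],[-0.08,0.002,0],[-0.135,0.003,0],[-0.19,0.005,0],[-0.24,0.006,0.01],[-0.272,0.007,0.03],[-0.2835,0.0073,0.045],[-0.2835,0.0073,0.045]],"rotation":[[0,0,-0.03],[0,0,-0.08],[0,0,-0.13],[0,0,-0.18],[0,0,-0.23],[0.003,0,-0.26],[0.003,0,-0.274],[0.003,0.0009,-0.274]]}'
python3 - <<'E'
from plant import vision
from h import *
d=vision.capture("side");e=vision.capture("top");np.savez("side2.npz",**d);np.savez("top2.npz",**e)
plan(511,-285.8,180,1.85)
im=cv2.resize(d["pixels"][230:384,150:310],None,fx=2.5,fy=2.5,interpolation=cv2.INTER_CUBIC)
im2=cv2.resize(e["pixels"][190:290,335:435],(385,385),interpolation=cv2.INTER_CUBIC)
cv2.imwrite("pics/v1.png",np.hstack([im,im2])[:,:,::-1])
E
```

```text
time: 8.43
tool_pos: [509.2, -284.8, 177.6]
tcp_rot: [-3.136, -0.006, 1.849]
contact_force: [1.2, -0.5, -4.2]
grip_width: 56.0
finger_force: 30.0
t 8.53 tcp [ 510.5 -284.4  180.2] [-3.139e+00 -3.000e-03  1.850e+00] F [-0.6 -0.1 -3.4] M [-0.1   0.01  0.01] g 56.2 30.0
dp [-0.0015  0.0001  0.0002] rot [-0.0026 -0.0027  0.0004]
```

View pics/v1.png

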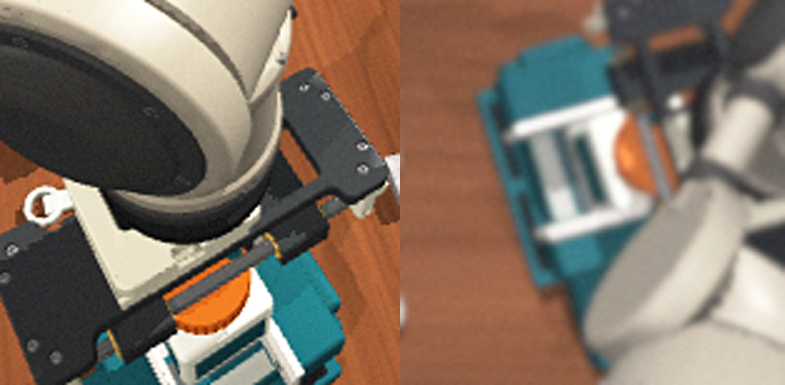

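Run:
```python
from h import *
t=load("top2.npz")
for v in range(220,250,3): print(v,[int(x) for x in t.im[v,372:400,0]])
```

```text
220 [223, 237, 244, 246, 246, 247, 246, 243, 238, 232, 226, 222, 223, 233, 244, 250, 252, 253, 254, 253, 244, 215, 187, 155, 123, 117, 110, 89]
223 [198, 176, 154, 136, 124, 124, 154, 186, 204, 203, 200, 208, 233, 251, 254, 255, 255, 254, 253, 244, 218, 194, 194, 189, 166, 148, 142, 137]
226 [166, 156, 132, 95, 75, 89, 113, 120, 100, 72, 71, 113, 174, 227, 251, 254, 254, 253, 240, 219, 212, 212, 206, 205, 191, 168, 146, 145]
229 [172, 172, 160, 132, 96, 76, 88, 97, 85, 63, 43, 60, 108, 173, 229, 250, 253, 249, 231, 232, 247, 249, 238, 223, 209, 195, 171, 151]
232 [168, 172, 169, 162, 130, 88, 75, 87, 103, 101, 71, 49, 54, 107, 173, 226, 249, 251, 231, 201, 225, 249, 250, 237, 219, 204, 194, 164]
235 [152, 168, 173, 171, 161, 131, 94, 74, 92, 106, 102, 70, 49, 58, 106, 172, 224, 243, 236, 208, 178, 176, 191, 200, 203, 205, 203, 192]
238 [121, 164, 176, 177, 180, 177, 153, 114, 97, 110, 119, 107, 69, 44, 57, 110, 168, 224, 249, 252, 242, 218, 188, 177, 173, 180, 191, 193]
241 [90, 154, 210, 229, 234, 233, 223, 182, 127, 105, 116, 123, 107, 79, 56, 70, 114, 172, 226, 250, 253, 252, 240, 217, 206, 201, 193, 177]
244 [46, 92, 162, 218, 231, 233, 232, 221, 182, 130, 113, 125, 148, 172, 185, 188, 194, 202, 213, 223, 230, 231, 226, 214, 211, 206, 191, 161]
247 [68, 92, 130, 172, 204, 222, 229, 235, 239, 242, 245, 246, 247, 247, 242, 234, 226, 220, 203, 188, 166, 137, 118, 103, 90, 82, 92, 122]
```

Run:
```python
from h import *
t=load("top2.npz");W=[];
def cr(a,th,i0):
    for i in range(len(a)-1):
        if a[i]<th<=a[i+1]: return i0+i+(th-a[i])/(a[i+1]-a[i])
for v in range(226,242):
    a=t.im[v,380:394,0].astype(float);i=int(a[:8].argmin());x=cr(a[i:],150,380+i);W.append(t.onz(x,v,176)[:2])
W=np.array(W);k=np.polyfit(W[:,0],W[:,1],1);print("edge yaw",np.arctan(k[0]),W.mean(0),np.abs(W[:,1]-np.polyval(k,W[:,0])).max())
d=np.array([np.cos(np.arctan(k[0])),np.sin(np.arctan(k[0]))]);n=np.array([-d[1],d[0]]);print("edge n-coord",W.mean(0)@n,"tcp",np.array([510.5,-284.4])@n)
# strips dirs again, this picture and first
t0=load("top0.npz")
def strip(c,cols,rlo,rhi):
    Q=[]
    for u in cols:
        f0,f1=rlo(u),rhi(u);g=c.im[int(f0):int(f1)+1,u].astype(float).min(1)-120;g=np.clip(g,0,None);Q.append((u,(g*np.arange(int(f0),int(f1)+1)).sum()/g.sum()))
    W=np.array([c.onz(*p,62)[:2] for p in Q]);k=np.polyfit(W[:,1],W[:,0],1);return -k[0],np.polyval(k,-287),np.abs(W[:,0]-np.polyval(k,W[:,1])).max()
far=lambda u:223.4-(u-364.7)*0.2775
near=lambda u:249.8-(u-373)*0.2745
for nm,f,cs in(("far",far,range(367,398)),("near",near,range(376,406))):
    print(nm,strip(t0,cs,lambda u:f(u)-3,lambda u:f(u)+3))
```

```text
edge yaw 0.29546518470517136 [ 498.40458322 -250.10391468] 0.16705352210200886
edge n-coord -384.3940023935357 tcp -420.72593110445234
far (np.float64(0.2955311255627757), np.float64(550.6020895329734), np.float64(0.5150727959896813))
near (np.float64(0.2653827647911579), np.float64(473.3148503146572), np.float64(2.023914864070548))
```

```bash
python3 -m pendant '{"dp":[[-0.001,0,0.015],[-0.003,0,0.035],[-0.003,0,0.048],[-0.003,0,0.048]],"rotation":[[0,0,0.005],[0,0,0.01],[0,0,0.01],[0,0,0.01]]}';python3 -m pendant '{"dp":[[0,0,0.004],[0,0,0.008],[0,0,0.012],[0,0,0.012]],"rotation":[[0,0,0],[0,0,0],[0,0,0],[0,0,0]]}'; python3 -c "
from h import *
plan(511,-285.8,90,1.84)"
```

```text
time: 9.02
tool_pos: [510.8, -287.5, 131.5]
tcp_rot: [-3.138, -0.003, 1.841]
contact_force: [0.4, 0.3, -3.7]
grip_width: 55.6
finger_force: 30.0
time: 9.52
tool_pos: [511.1, -288.3, 120.3]
tcp_rot: [-3.139, -0.002, 1.84]
contact_force: [-0.1, -0.2, -3.9]
grip_width: 55.6
finger_force: 30.0
t 9.53 tcp [ 511.1 -288.3  120.3] [-3.139e+00 -2.000e-03  1.840e+00] F [-0.1 -0.2 -3.9] M [-0.09  0.01  0.03] g 55.6 30.0
dp [0.0024 0.0007 0.0303] rot [-0.0025 -0.0018 -0.0001]
```

```bash
python3 -m pendant '{"dp":[[0,0,0.008],[0,0,0.016],[0,0,0.024],[0,0,0.028],[0,0,0.028]],"rotation":[[0,0,0],[0,0,0],[0,0,0],[0,0,0],[0,0,0]]}';python3 -m pendant '{"dp":[[0,0,0.001],[0,0,0.002],[0,0,0.003],[0,0,0.003]],"rotation":[[0,0,0],[0,0,0],[0,0,0],[0,0,0]]}'; python3 -c "
from h import *
plan(511,-285.8,90,1.84)"
```

```text
time: 10.15
tool_pos: [511.0, -288.3, 92.2]
tcp_rot: [-3.139, -0.002, 1.84]
contact_force: [-0.4, -0.5, -3.7]
grip_width: 55.7
finger_force: 30.0
time: 10.65
tool_pos: [511.4, -288.4, 90.2]
tcp_rot: [-3.14, -0.001, 1.84]
contact_force: [0.1, 0.8, 0.6]
grip_width: 56.0
finger_force: 30.0
t 10.65 tcp [ 511.4 -288.4   90.2] [-3.14e+00 -1.00e-03  1.84e+00] F [0.1 0.8 0.6] M [ 0.11  0.18 -0.05] g 56.0 30.0
dp [0.0026 0.0004 0.0002] rot [-0.0016 -0.0007  0.0001]
```

```bash
python3 - <<'E'
from plant import vision
from h import *
e=vision.capture("top");np.savez("top3.npz",**e);t=Cam(e)
n=np.array([-.2755,.9613]);d=np.array([.9613,.2755])
for z,w in((86,31),):
    W=[]
    for v in range(224,246):
        a=t.im[v,374:402,0].astype(float);g=np.diff(a);
        print(v,a.astype(int).tolist())
E
python3 -m pendant '{"dp":[[0,0,0],[0,0,0]],"rotation":[[0,0,-0.05],[0,0,-0.1]]}'
```

```text
224 [186, 213, 239, 252, 254, 254, 254, 254, 252, 233, 197, 166, 142, 134, 124, 104, 87, 87, 114, 143, 171, 205, 196, 142, 78, 52, 66, 104]
225 [196, 219, 244, 253, 254, 255, 254, 254, 245, 211, 189, 175, 155, 145, 136, 126, 118, 113, 126, 153, 178, 197, 190, 138, 75, 53, 67, 98]
226 [174, 198, 237, 252, 254, 255, 254, 252, 233, 193, 187, 183, 161, 145, 140, 140, 144, 131, 134, 157, 181, 187, 175, 124, 69, 46, 64, 93]
227 [128, 163, 223, 250, 254, 254, 254, 248, 221, 191, 192, 191, 169, 146, 140, 144, 155, 144, 136, 162, 186, 185, 159, 111, 63, 42, 60, 97]
228 [88, 132, 202, 245, 253, 254, 253, 242, 218, 202, 198, 197, 180, 156, 145, 149, 156, 152, 139, 152, 176, 179, 150, 106, 60, 42, 60, 94]
229 [58, 112, 179, 235, 252, 254, 252, 240, 222, 219, 214, 203, 188, 168, 149, 147, 151, 158, 145, 140, 161, 169, 151, 114, 67, 45, 56, 85]
230 [54, 93, 155, 223, 250, 253, 251, 237, 232, 237, 228, 212, 196, 173, 152, 144, 147, 160, 148, 132, 152, 166, 157, 123, 82, 60, 62, 80]
231 [52, 75, 132, 202, 244, 252, 248, 234, 237, 246, 239, 222, 203, 179, 154, 144, 146, 154, 153, 136, 143, 160, 163, 
[... 1459 characters left out ...]
84, 68, 104, 169, 227, 250, 253, 249, 232, 207, 194, 183, 165, 145, 128, 144, 155, 157, 161, 158, 163, 164, 163, 162, 164]
243 [172, 192, 165, 116, 101, 119, 159, 211, 244, 251, 249, 233, 204, 187, 180, 158, 136, 135, 152, 163, 162, 160, 161, 164, 161, 163, 164, 166]
244 [154, 195, 187, 157, 141, 143, 158, 186, 222, 237, 234, 209, 180, 163, 152, 135, 129, 141, 159, 165, 165, 160, 162, 162, 163, 164, 164, 163]
245 [136, 191, 205, 181, 164, 158, 157, 162, 171, 188, 184, 165, 147, 142, 134, 123, 135, 154, 163, 165, 164, 162, 164, 162, 163, 163, 163, 163]
time: 10.95
tool_pos: [511.3, -289.0, 90.1]
tcp_rot: [-3.14, -0.0, 1.941]
contact_force: [-2.2, -3.4, 1.0]
grip_width: 55.7
finger_force: 30.0
```

```bash
python3 -c "
from h import *
t=load('top3.npz');n=np.array([-.2755,.9613])
a=np.array([t.onz(c,r,86)[:2] for c,r in((375.9,230),(376.9,233),(377.95,236),(378.85,239),(379.5,241))])
print(a@n-31, 'vice -415.2', np.arctan(np.polyfit(a[:,0],a[:,1],1)[0]))
plan(511,-285.8,90,1.84)"
```

```text
[-413.35926585 -413.5046242  -413.77905247 -413.66510288 -413.71843463] vice -415.2 0.2906578431637001
t 10.95 tcp [ 511.3 -289.    90.1] [-3.14  -0.     1.941] F [-2.2 -3.4  1. ] M [-0.73  0.54 -0.34] g 55.7 30.0
dp [0.0031 0.0008 0.0001] rot [-1.800e-03  1.000e-04  1.014e-01]
```

```bash
python3 -m pendant '{"dp":[[0,0,0],[0,0,0]],"rotation":[[0,0,-0.1],[0,0,-0.2]]}'; python3 -c "
from h import *
plan(511.3,-288.4,90,1.84)"; python3 -m pendant '{"dp":[[0,0,0],[0,0,0],[0,0,0]],"rotation":[[0,0,-0.1],[0,0,-0.2],[0,0,-0.3]]}'; python3 -c "
from h import *
plan(511.3,-288.4,90,1.84)"
```

```text
time: 11.2
tool_pos: [511.1, -289.1, 90.2]
tcp_rot: [-3.14, -0.001, 2.142]
contact_force: [-1.8, -0.2, 1.7]
grip_width: 55.5
finger_force: 30.0
t 11.2 tcp [ 511.1 -289.1   90.2] [-3.140e+00 -1.000e-03  2.142e+00] F [-1.8 -0.2  1.7] M [-0.25  0.4  -0.5 ] g 55.5 30.0
dp [0.0005 0.0005 0.0002] rot [-1.800e-03 -3.000e-04  3.021e-01]
time: 11.58
tool_pos: [511.0, -289.2, 91.0]
tcp_rot: [-3.14, -0.001, 2.443]
contact_force: [-5.3, -0.0, 9.0]
grip_width: 56.1
finger_force: 30.0
t 11.57 tcp [ 511.  -289.2   91. ] [-3.140e+00 -1.000e-03  2.443e+00] F [-5.3 -0.   9. ] M [-0.15  0.83 -0.3 ] g 56.1 30.0
dp [0.0003 0.0008 0.001 ] rot [-2.100e-03 -2.000e-04  6.026e-01]
```

Run:
```python
from plant import vision
from h import *
d=vision.capture("side");e=vision.capture("top");s=Cam(d);t=Cam(e)
for z in(0,):
  for a in(0,.28,.6,.87): print(a,s.proj([511+21*np.cos(a),-289.1+21*np.sin(a),110]).round(1),t.proj([511+21*np.cos(a),-289.1+21*np.sin(a),110]).round(1))
im=cv2.resize(d["pixels"][300:384,200:284],(400,400),interpolation=cv2.INTER_CUBIC)
im2=cv2.resize(e["pixels"][200:260,355:415],(400,400),interpolation=cv2.INTER_CUBIC)
cv2.imwrite("pics/v2.png",np.hstack([im,im2])[:,:,::-1])
```

```text
0 [246.5 352.8] [392.9 222.6]
0.28 [245.1 349.3] [390.7 222.9]
0.6 [242.5 346. ] [388.4 223.9]
0.87 [239.6 344.1] [386.9 225.3]
```

View pics/v2.png

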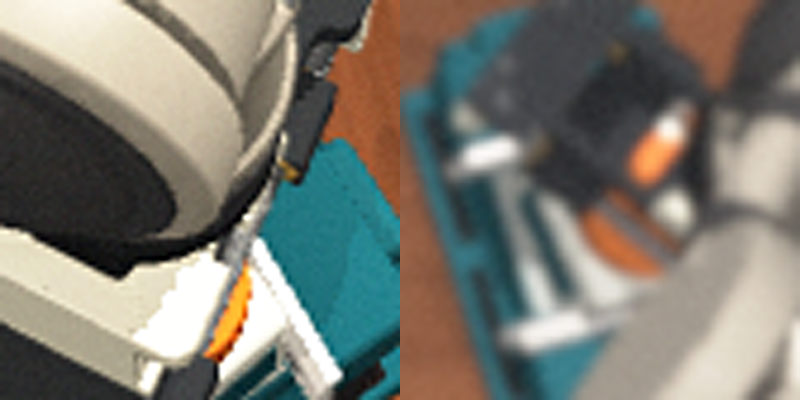

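```bash
for i in 1; do python3 -m pendant '{"dp":[[0,0,0],[0,0,0]],"rotation":[[0,0,-0.05],[0,0,-0.1]]}' | tail -0; python3 -c "
from h import *
plan(511.3,-288.4,90,1.84)"; done; python3 -m pendant '{"dp":[[0,0,0],[0,0,0]],"rotation":[[0,0,-0.05],[0,0,-0.1]]}' | tail -0; python3 -c "
from h import *
plan(511.3,-288.4,90,1.84)"
```

```text
t 11.93 tcp [ 511.2 -289.5   91.3] [-3.139 -0.     2.541] F [-4.8 -0.4  8.5] M [-0.18  0.79 -0.25] g 55.7 30.0
dp [0.0005 0.001  0.0013] rot [-2.100e-03  6.000e-04  7.012e-01]
t 12.18 tcp [ 511.1 -289.7   91.5] [-3.139 -0.     2.641] F [-5.6 -1.3  9.6] M [-0.31  0.96 -0.2 ] g 55.9 30.0
dp [0.0004 0.0013 0.0015] rot [-2.400e-03  8.000e-04  8.011e-01]Exception ignored on flushing sys.stdout:
BrokenPipeError: [Errno 32] Broken pipe
Exception ignored on flushing sys.stdout:
BrokenPipeError: [Errno 32] Broken pipe
```

```bash
python3 -m pendant '{"dp":[[0,0,0],[0,0,0]],"rotation":[[0,0,-0.05],[0,0,-0.1]]}' >/dev/null; python3 -c "
from h import *
plan(511.3,-288.4,90,1.84)";  python3 -m pendant '{"dp":[[0,0,0]],"rotation":[[0,0,-0.05]]}' >/dev/null; python3 -c "
from h import *
plan(511.3,-288.4,90,1.84)"
```

```text
t 12.43 tcp [ 511.  -290.    91.6] [-3.139 -0.     2.741] F [-6.2 -3.4  9.9] M [-0.42  1.09 -0.24] g 55.9 30.0
dp [0.0003 0.0016 0.0016] rot [-2.800e-03  9.000e-04  9.012e-01]
t 12.55 tcp [ 510.9 -290.1   91.7] [-3.139 -0.     2.791] F [-6.5 -1.4 10.1] M [-0.44  1.18 -0.23] g 55.8 30.0
dp [0.0002 0.0017 0.0017] rot [-0.003   0.001   0.9512]
```

```bash
python3 -m pendant '{"dp":[[0,0,0]],"rotation":[[0,0,-0.05]]}' >/dev/null; python3 -c "
from h import *
plan(511.3,-288.4,90,1.84)";  python3 -m pendant '{"dp":[[0,0,-0.0007],[0,0,-0.0015]],"rotation":[[0,0,0],[0,0,0]]}' >/dev/null; python3 -c "
from h import *
plan(511.3,-288.4,90,1.84)"
```

```text
t 12.68 tcp [ 510.9 -290.1   91.7] [-3.139e+00 -1.000e-03  2.841e+00] F [-6.9 -3.1  9.9] M [-0.47  1.16 -0.25] g 55.9 30.0
dp [0.0001 0.0018 0.0017] rot [-3.2000e-03  8.0000e-04  1.0012e+00]
t 12.93 tcp [ 511.2 -289.6   92.1] [-3.14e+00 -1.00e-03  2.84e+00] F [-3.2 -3.7  2.7] M [-0.65  0.52 -0.1 ] g 55.9 30.0
dp [0.0002 0.0012 0.0021] rot [-2.300e-03  1.000e-04  9.997e-01]
```

```bash
python3 -m pendant '{"dp":[[0,0,-0.001],[0,0,-0.002],[0,0,-0.002]],"rotation":[[0,0,0],[0,0,0],[0,0,0]]}' >/dev/null; python3 -c "
from h import *
plan(511.3,-288.4,90,1.84)"
```

```text
t 13.3 tcp [ 511.3 -288.4   93. ] [-3.141e+00 -2.000e-03  2.840e+00] F [-1.9 -2.5  1.4] M [-0.57  0.32 -0.04] g 56.0 30.0
dp [-0.     0.     0.003] rot [-0.0013 -0.0021  1.0001]
```

```bash
python3 -m pendant '{"dp":[[0,0,-0.001],[0,0,-0.002],[0,0,-0.002]],"rotation":[[0,0,0],[0,0,0],[0,0,0]]}' >/dev/null; python3 -c "
from h import *
plan(511.3,-288.4,90,1.84)"
```

```text
t 13.68 tcp [ 511.2 -288.1   95. ] [ 3.141e+00 -3.000e-03  2.840e+00] F [-0.8 -1.1 -1.4] M [-0.21  0.09 -0.02] g 56.0 30.0
dp [-0.0002 -0.0002  0.005 ] rot [-0.0012 -0.0027  1.0003]
```

```bash
python3 -m pendant '{"dp":[[0,0,-0.001],[0,0,-0.002],[0,0,-0.002],[0,0,-0.002]],"rotation":[[0,0,0],[0,0,0],[0,0,0],[0,0,0]]}' >/dev/null; for i in 1 2 ; do python3 -m pendant '{"dp":[[0,0,0]],"rotation":[[0,0,0]]}'|grep -E "force|pos"; done
```

```text
tool_pos: [511.1, -288.4, 97.1]
contact_force: [-0.9, -0.1, -0.8]
finger_force: 30.0
tool_pos: [511.1, -288.4, 97.1]
contact_force: [-0.8, -0.3, -1.1]
finger_force: 30.0
```

```bash
python3 -m pendant '{"dp":[[0,0,-0.004],[0,0,-0.01],[0,0,-0.017],[0,0,-0.024],[0,0,-0.029],[0,0,-0.031],[0,0,-0.031]],"rotation":[[0,0,0],[0,0,0],[0,0,0],[0,0,0],[0,0,0],[0,0,0],[0,0,0]]}'
python3 - <<'E'
from plant import vision
from h import *
d=vision.capture("side");e=vision.capture("top")
im=cv2.resize(d["pixels"][264:384,180:300],(400,400),interpolation=cv2.INTER_CUBIC)
im2=cv2.resize(e["pixels"][200:260,355:415],(400,400),interpolation=cv2.INTER_CUBIC)
cv2.imwrite("pics/v3.png",np.hstack([im,im2])[:,:,::-1]);plan(511.3,-288.4,128,2.84)
E
```

```text
time: 15.3
tool_pos: [511.3, -288.4, 128.2]
tcp_rot: [-3.142, -0.002, 2.84]
contact_force: [0.1, 0.0, -0.7]
grip_width: 55.5
finger_force: 30.0
t 15.4 tcp [ 511.1 -288.3  127.9] [ 3.142e+00 -3.000e-03  2.840e+00] F [ 0.2 -0.  -0. ] M [-0.03  0.01 -0.06] g 55.5 30.0
dp [-0.0002 -0.     -0.0001] rot [ 0.0001 -0.0029 -0.    ]
```

View pics/v3.png

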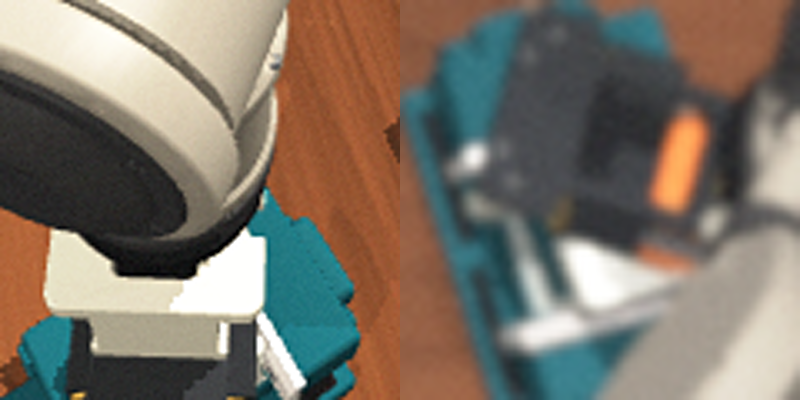

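The lid is held above the pot and the wrist carries only about the lid's weight. The pot's white shoulder is still between the jaws (top crop ≈(600,275)). Handing in.

```bash
python3 -c "
from plant import workorder
print(workorder.close_job())"
```

```text
the job is handed in; nothing more can be done
None
```

I handed the job in at about 15 s: the pot was pressed on the mixer for about a second and seated in the vice, and its lid was unscrewed by about 1.0 rad and held level about 22 mm above the rim (height from arm readings; the end of the threads inferred from wrist force).

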